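# Press a pine off-cut into the corner of a drilling jig and hold it there

### The job

Get the plain pine off-cut ready for drilling in the corner jig: first swing the jig's steel arm out of the corner by its red knob and leave it on the yellow mark, standing square out from the long fence (90 degrees). Then lay the off-cut flat on the jig's base, its long side along the long aluminium fence and its end at the short one, press it firmly and flush against both fences at once, and finish while still holding it pressed there, without letting go. Do not disturb the sanding block, mug, screw jar or tape measure.

Things in the scene. Friction and masses are not known exactly. Their poses are not given: they have to be found in the camera images.
- corner_jig: Fixed jig: plywood base 150 (x) x 205 (y) x 12 mm with two low fences and a pivoted arm on it. Origin: centre of the underside, z up. x points from the open front (robot's side) to the long fence, y away from the short fence. Fences' inner faces at x = +55, y = -85 mm; the seated off-cut's centre is at x = +24, y = -15. A yellow line runs from the arm's pivot to -x (90 degrees); white ticks at 30, 60.
- long_fence: Fixed aluminium bar 18 x 190 x 15 mm along the jig's y; origin at the centre of its underside, on the base's top; axes as the jig's. Its inner face looks to the jig's -x, 9 mm from the origin. Top 27 mm above the bench.
- short_fence: Fixed aluminium bar 90 x 15 x 15 mm along the jig's x, square to the long fence; origin at the centre of its underside, on the base's top; axes as the jig's. Its inner face looks to the jig's +y, 7.5 mm from the origin. Top 27 mm above the bench.
- corner (a point): The inner corner where the two fences' inner faces meet, on the base's top, 12 mm above the bench; axes as the jig's.
- pivot (a point): The point on the base's top below the arm's pivot axis (vertical), at x = -22, y = +82 mm in the jig's frame; axes as the jig's.
- swing_arm (a joint): Angle (rad) of the steel arm about its vertical pivot, growing clockwise from above. 0: parallel to the long fence, pointing to the jig's -y; starts at -0.6 to -0.3, slanting over the off-cut's place; 1.571: pointing to the jig's -x, over the yellow line, square out from the long fence. Stops at -0.65 and 2.0. Stays where left; 1.5 N at the knob moves it. 18 mm wide, top 28 mm over the bench (hub 30).
- red_knob (a point): Centre of the top of the red upright knob at the arm's end, 85 mm from the pivot axis, 68 mm above the bench. The knob is a plain cylinder 20 mm across and stands 40 mm above the arm's top; it does not spin on the arm.
- offcut: Plain pine off-cut, loose, a block 62 (x) x 140 (y) x 38 mm high, 0.15 to 0.3 kg, lying flat on the bench to the right of the vice. Its friction on the base and fences carries a part of any push, so lean on the fences, not on the base, and push well towards each (about 10 to 15 N); origin: centre of its underside, z up.
- sanding_block: Cork sanding block with red paper below, 62 x 111 x 35 mm, loose, lying near the off-cut (either may be the nearer to the jig); leave it alone. Origin: centre of its underside.
- mug: Dark blue mug, 81 mm across, 90 mm high, loose, left of the jig; leave it alone. Origin: centre of its underside.
- screw_jar: Glass jar of screws with a pale lid, 65 mm across, 85 mm high, loose, behind the vice; leave it alone. Origin: centre of its underside.
- tape_measure: Yellow and black tape measure, 38 x 80 x 67 mm high, loose, at the back; leave it alone. Origin: centre of its underside.

How it is judged:
By the outcome, as a careful person would: the job done as asked, in the order asked, and still so for the second after the job is handed in, while the arm keeps its last pose, push and grip.
It also fails if it takes over 69 s, if anything falls off the work surface, if the arm or the gripper's body presses on something with over 40 N, if the wrist force passes 120 N, or if a joint passes its speed limit or range.

### The arm

A 6-joint arm with a two-finger parallel gripper is mounted at the origin on a cart in front of the work surface, level with it; the furniture and walls round the work are solid. World frame = base frame: x ahead of the robot, y to its left, z up, the work surface at z = 0. Lengths are in m, angles in rad, forces in N, time in s.
With the tool pointing down it reaches from about 0.375 to 0.975 m from the base axis. Payload 3.8 kg.
Tool frame: the origin (TCP) lies between the finger pads; the fingertips stand 25 mm ahead of it and the grasp point (between the pads) lies 6 mm ahead of it; z points along the fingers, y is the line along which they close (so a half turn about z gives the same grasp; the last joint's range is limited). The gripper opens to 85 mm and grips with 20 to 120 N. Pads are 22 mm wide; open, the fingers measure 114 mm over their backs; the gripper's body (76 mm by 85 mm) begins 54 mm behind the grasp point. The pads swing forward as they close: fully open they stand 13 mm farther back than shut.
Start: joints at [-1.152, 0.264, 1.604, -0, 1.274, -0.037], TCP at [0.297, -0.606, 0.256] pointing down, gripper open.
Joint ranges: [-2.63, 2.63], [-0.94, 2.18], [0.31, 2.57], [-1.31, 4.45], [0, 2.66], [-2.55, 2.55]. Speed limits (rad/s): [2.57, 2.57, 3.14, 3.14, 3.14, 3.14].

### API

Orientations are given as a unit quaternion [w, x, y, z].
In Python, from plant import status, optics, workorder gives the robot as it stands.
- The arm moves only by the tool jog_arm, never from a script. Its argument "targets" is a list of rows, each an object with "offset": the shift along the tool's x, y, z in cm, a list of three; "twist": the turn about the tool's z in degrees; "gripper": the opening in per cent of the stroke, from 0 (shut) to 100 (fully open). In form: [{"offset": [tx, ty, tz], "twist": twist, "gripper": gripper}, ...]. A call has 1 to 20 rows; each row is the pose to reach, as a shift and turn from the pose commanded when the call began, along the tool's axes at that moment; what a row does not reach only later rows make up. A row lasts 1/8 s, in which the tool goes at most 62.5 mm and 10.7 degrees, less where a joint would pass 70% of its speed; a pose out of reach is approached as far as the arm can. A call with a gripper value outside its range is refused whole. The fingers move at their own pace and stop on an object; "grip_force" is the grip in N (left out, the last holds). Time passes only in rows, so rows that repeat a pose let the fingers close. It gives the time, the measured TCP pose, the force, the opening and the grip force at its end, in the units of the state.
- status.sense(): the state, without advancing time (a new reading comes with each control period).
- optics.grab_frame(name): name is "scene" or "top" or "wrist"; returns a dict with "frame" (480x640x3 uint8, red, green, blue), "intrinsics" (3x3 intrinsics, pixels), "world_to_cam" (4x4, takes a point from world to camera coordinates). Camera axes: x right, y down, z forward; pixel columns grow to the right and rows downward; lengths in m; the calibration is good to about 2 mm. A picture is of the moment at which its call begins. There is no depth.
- workorder.finish_job(): hands the job in; it is judged then, once.
The state is a dict: "time_s": time; "qpos": joint angles; "qvel": joint speeds; "tau": joint torques, N m; "ee_pos": TCP position; "tool_rot": TCP orientation; "force": force on the tool from outside, world axes, zero at the start; "torque": the same for the moment, N m; "finger_gap": finger opening in m; "gripper_force": force on a finger pad.
Only numpy, scipy, OpenCV 4.12 (cv2) and the standard library are available. Lean on these libraries where they do the work, as an engineer would, in place of code of your own. Each camera call takes 0.05 s, during which the arm holds its last target. There are 200 camera calls.

## Working session

There is one attempt and no reset: what is moved stays moved. The work goes in short steps, Python scripts to look and compute and a tool call to move; the robot and the scene stay as the last step left them, time stands still between calls to the robot, and variables do not carry over. Pictures are saved under pics/ and viewed, at most 10 in all, crops included, and the job is handed in when it is done.

Besides the shell and the picture viewer there is one more tool, called after "Request:" as a command line: name --argument value ..., lists and objects as JSON in quotes. jog_arm: Moves the arm, as the interface text tells. Its arguments: {"type":"object","properties":{"targets":{"type":"array","items":{"type":"object","properties":{"offset":{"type":"array","items":{"type":"number"}},"twist":{"type":"number"},"gripper":{"type":"number"}}}},"grip_force":{"type":"number"}},"required":["targets"]}

```bash
mkdir -p pics; ls
python3 - <<'E'
from plant import status, optics
import cv2,numpy as np
s=status.sense();print({k:np.round(v,3).tolist() for k,v in s.items()})
for n in("scene","top"):
    f=optics.grab_frame(n);cv2.imwrite(f"pics/{n}0.png",f["frame"][:,:,::-1]);np.savez(f"{n}0.npz",**f)
    print(n,f["intrinsics"].tolist(),np.round(f["world_to_cam"],4).tolist())
E
```

```text
pics
{'time_s': 0.0, 'qpos': [-1.152, 0.265, 1.605, -0.0, 1.274, -0.037], 'qvel': [0.001, -0.0, -0.001, -0.001, -0.0, 0.001], 'tau': [-0.001, -51.511, -36.731, -0.0, 0.013, 0.0], 'ee_pos': [0.297, -0.605, 0.255], 'tool_rot': [-0.001, 0.974, 0.226, -0.0], 'force': [0.373, -0.362, -0.141], 'torque': [0.044, 0.062, -0.075], 'gripper_force': 0.0, 'finger_gap': 0.085}
scene [[533.1257835373315, 0.0, 321.96564869243514], [0.0, 533.1257835373315, 240.06156357560687], [0.0, 0.0, 1.0]] [[-0.7002, -0.7138, 0.0119, 0.4367], [-0.2917, 0.2709, -0.9174, 0.2205], [0.6516, -0.6458, -0.3979, 1.0483], [0.0, 0.0, 0.0, 1.0]]
top [[552.8907435244095, 0.0, 314.64236807535326], [0.0, 552.8907435244095, 228.4946688800349], [0.0, 0.0, 1.0]] [[-0.0268, -0.9996, 0.0001, 0.0201], [-0.9929, 0.0266, -0.1162, 0.6086], [0.1161, -0.0032, -0.9932, 1.4059], [0.0, 0.0, 0.0, 1.0]]
```

View pics/top0.png

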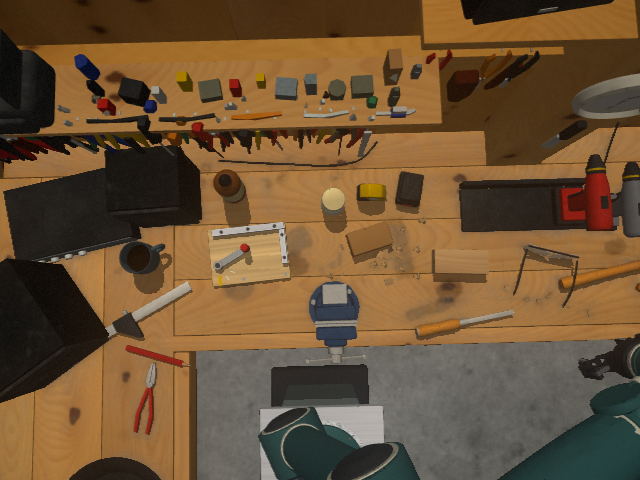

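View pics/scene0.png

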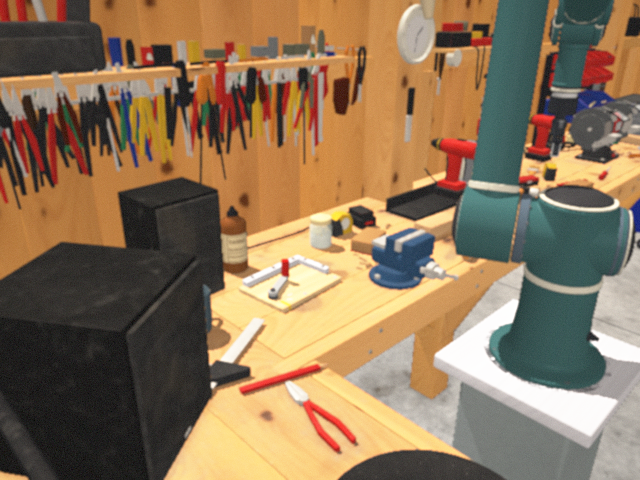

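Top view: jig centred near (250,253), long fence along its top edge and short fence at right (286,243), pivot near (220,267), red knob (245,248). The block at (460,264) is about 56 px long, so it is the off-cut; (371,240) is the sanding block. The scene view agrees: the knob is at (285,268).

```bash
cat > h.py <<'E'
import numpy as np,cv2
def ray(f,uv,z):
    K=f["intrinsics"];T=f["world_to_cam"];R=T[:3,:3];c=-R.T@T[:3,3]
    d=R.T@np.linalg.solve(K,np.array([uv[0],uv[1],1.]));return c+d*(z-c[2])/d[2]
def proj(f,p):
    T=f["world_to_cam"];q=f["intrinsics"]@(T[:3,:3]@np.asarray(p)+T[:3,3]);return q[:2]/q[2]
E
python3 - <<'E'
import cv2,numpy as np
from h import *
f=np.load("top0.npz");im=f["frame"]
a=cv2.resize(im[215:295,200:300],None,fx=6,fy=6,interpolation=cv2.INTER_CUBIC)
cv2.imwrite("pics/jig0.png",a[:,:,::-1])
b=cv2.resize(im[215:290,340:500],None,fx=5,fy=5,interpolation=cv2.INTER_CUBIC)
cv2.imwrite("pics/blk0.png",b[:,:,::-1])
E
```

```text
(no output)
```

View pics/jig0.png

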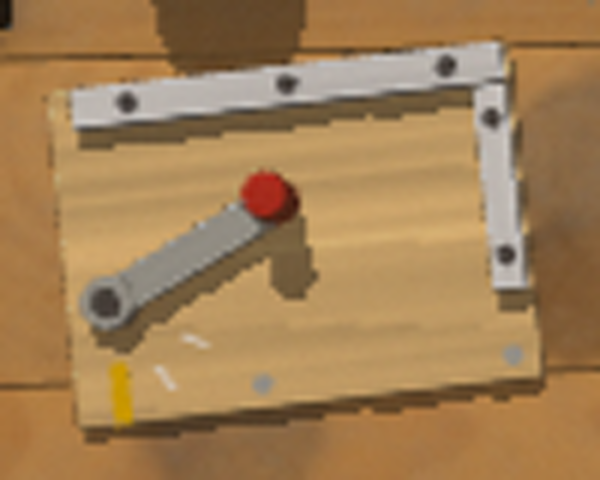

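View pics/blk0.png

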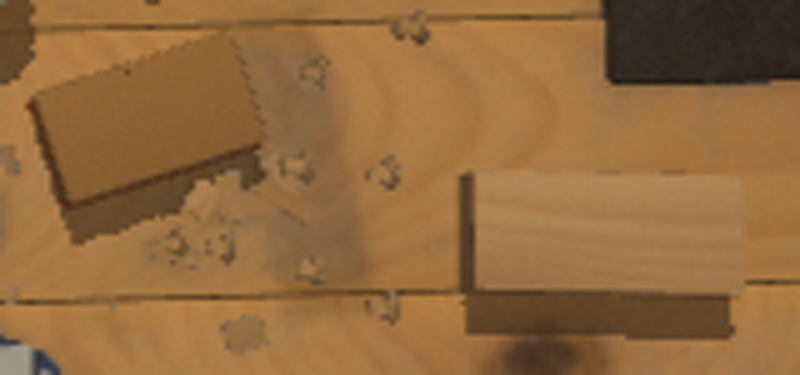

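The jig crop shows the hub at (107,302), knob at (266,196), fence screws along (127,102)-(446,66) and the yellow mark at (120,393). In the block crop, the off-cut's top face runs from (474,171) to (742,294).

Run:
```python
from h import *
f=np.load("top0.npz")
J=lambda x,y,z:ray(f,((x+.5)/6-.5+200,(y+.5)/6-.5+215),z)[:2]
B=lambda x,y,z:ray(f,((x+.5)/5-.5+340,(y+.5)/5-.5+215),z)[:2]
piv=J(107,302,.03);kn=J(266,196,.068)
L=[J(127,102,.027),J(287,83,.027),J(446,66,.027)];S=[J(491,117,.027),J(506,255,.027)]
C=[J(80,428,.012),J(542,375,.012),J(50,92,.012)]
d=L[0]-L[2];e=S[0]-S[1];print("yang",np.degrees(np.arctan2(d[1],d[0]))-90,np.degrees(np.arctan2(e[1],e[0])),np.degrees(np.arctan2(*(C[0]-C[1])[::-1]))-90,np.degrees(np.arctan2(*(C[2]-C[0])[::-1])))
print("piv",piv,"kn",kn,np.linalg.norm(kn-piv),"C",C)
for a in [np.radians(t) for t in(-6,-7,-8)]:
    R=np.array([[np.cos(a),-np.sin(a)],[np.sin(a),np.cos(a)]])
    print(np.degrees(a),"o from piv",piv-R@[-.022,.082],"o from C",np.mean([C[0]-R@[-.075,.1025],C[1]-R@[-.075,-.1025],C[2]-R@[.075,.1025]],0),"armdir",(R.T@(kn-piv)),[R.T@(l-piv)+[-.022,.082] for l in L+S])
Q=np.array([B(474,171,.038),B(742,176,.038),B(742,294,.038),B(474,290,.038)]);print(Q.mean(0),Q)
print("handle sand corner",[B(*p,.035) for p in((30,100),(235,32),(262,145),(67,207))])
```

```text
yang 4.958845912683685 5.029408885478374 4.9915050514263015 4.80671506355606
piv [0.5211527 0.2587018] kn [0.56204851 0.18457732] 0.08465758722805788 C [array([0.46752747, 0.27396149]), array([0.48517015, 0.07195979]), array([0.6154706 , 0.28640208])]
-6.000000000000001 o from piv [0.53446085 0.17485138] o from C [0.5440144  0.17418174] armdir [ 0.0484199  -0.06944365] [array([0.0656659 , 0.08240096]), array([0.07942884, 0.0134979 ]), array([ 0.09229837, -0.05513854]), array([ 0.07148128, -0.07666132]), array([ 0.01191382, -0.0882718 ])]
-7.0 o from piv [0.53299543 0.17463189] o from C [0.54337253 0.17381572] armdir [ 0.04962449 -0.06858803] [array([0.06564556, 0.08393088]), array([0.08060892, 0.01527851]), array([ 0.09467435, -0.05312287]), array([ 0.07423606, -0.07500569]), array([ 0.01488031, -0.08765399])]
-8.0 o from piv [0.5315264  0.17443801] o from C [0.54272436 0.17346096] armdir [ 0.05081395 -0.06771151] [array([0.06559851, 0.08546021]), array([0.08175774, 0.01707945]), array([ 0.0970148 , -0.05106604]), array([ 0.07696153, -0.07330222]), array([ 0.01783556, -0.0869845 ])]
[ 0.51364461 -0.37260579] [[ 0.5473902  -0.30502364]
 [ 0.54107778 -0.44371258]
 [ 0.48017757 -0.43985862]
 [ 0.4859329  -0.30182833]]
handle sand corner [array([ 0.59084316, -0.0764008 ]), array([ 0.62367767, -0.18464695]), array([ 0.56410122, -0.19619788]), array([ 0.5345668 , -0.09372387])]
```

```bash
cat >> h.py <<'E'
ANG=np.radians(4.96);EX=np.array([np.cos(ANG),np.sin(ANG)]);EY=np.array([-EX[1],EX[0]])
PIV=np.array([.5212,.2587]);O=np.array([.5507,.1787])
def pose():
    from plant import status
    from scipy.spatial.transform import Rotation as Ro
    s=status.sense();q=s["tool_rot"];R=Ro.from_quat([q[1],q[2],q[3],q[0]]).as_matrix()
    return s,np.array(s["ee_pos"]),R
def go(x,y,z,phi):
    s,p,R=pose();ph=np.degrees(np.arctan2(R[1,0],R[0,0]))
    print("offset cm",np.round(100*R.T@(np.array([x,y,z])-p),2),"twist",round((ph-phi+180)%360-180,2),"| phi",round(ph,2),"pos",np.round(p,4),"F",np.round(s["force"],1))
E
python3 -c "
from h import *
go(.562,.1846,.15,119)"
```

```text
offset cm [ 58.59 -59.25  10.63] twist -92.88 | phi 26.12 pos [ 0.2969 -0.6055  0.2551] F [-0.3  0.1 -0.7]
```

Request:
jog_arm --targets '[{"offset":[20,-20,2],"twist":-30,"gripper":70},{"offset":[20,-20,2],"twist":-30,"gripper":70},{"offset":[20,-20,2],"twist":-30,"gripper":70},{"offset":[58.6,-59.2,5],"twist":-92.9,"gripper":70},{"offset":[58.6,-59.2,5],"twist":-92.9,"gripper":70},{"offset":[58.6,-59.2,5],"twist":-92.9,"gripper":70},{"offset":[58.6,-59.2,5],"twist":-92.9,"gripper":70},{"offset":[58.6,-59.2,5],"twist":-92.9,"gripper":70},{"offset":[58.6,-59.2,10.6],"twist":-92.9,"gripper":70},{"offset":[58.6,-59.2,10.6],"twist":-92.9,"gripper":70},{"offset":[58.6,-59.2,10.6],"twist":-92.9,"gripper":70},{"offset":[58.6,-59.2,10.6],"twist":-92.9,"gripper":70},{"offset":[58.6,-59.2,10.6],"twist":-92.9,"gripper":70},{"offset":[58.6,-59.2,10.6],"twist":-92.9,"gripper":70},{"offset":[58.6,-59.2,10.6],"twist":-92.9,"gripper":70},{"offset":[58.6,-59.2,10.6],"twist":-92.9,"gripper":70},{"offset":[58.6,-59.2,10.6],"twist":-92.9,"gripper":70},{"offset":[58.6,-59.2,10.6],"twist":-92.9,"gripper":70}]' --grip_force 20

```text
time_s: 2.35
ee_pos: [0.5628, 0.1824, 0.1508]
tool_rot: [0.0, 0.508, 0.861, 0.0]
force: [-0.3, -0.2, 0.2]
finger_gap: 0.0596
gripper_force: 0.0
```

Run:
```python
from h import *
from plant import optics
go(.562,.1846,.062,119)
f=optics.grab_frame("wrist");im=f["frame"];np.savez("w1.npz",**f)
h=cv2.cvtColor(im,cv2.COLOR_RGB2HSV)
m=(((h[...,0]<6)|(h[...,0]>174))&(h[...,1]>150)&(h[...,2]>70)).astype(np.uint8)
n,_,st,c=cv2.connectedComponentsWithStats(m)
for i in range(1,n):
    if st[i,4]>150:print(st[i],c[i],ray(f,c[i],.068))
print(proj(f,[.562,.1846,.068]))
cv2.imwrite("pics/w1.png",im[:,:,::-1])
```

```text
offset cm [0.23 0.04 8.88] twist -0.07 | phi 118.93 pos [0.5628 0.1824 0.1508] F [-0.3 -0.2  0.2]
[301 238  36  36 869] [320.23130035 256.46950518] [0.56267597 0.18639799 0.068     ]
[317.34324271 258.75670348]
```

View pics/w1.png

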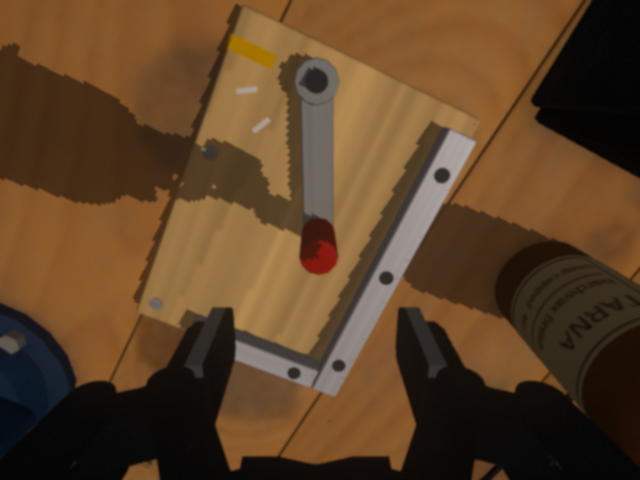

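The wrist view shows the knob top centred at (319,257), hub at (317,82), both fences clear and nothing between the fingers.

Request:
jog_arm --targets '[{"offset":[0.3,0,5],"twist":0,"gripper":70},{"offset":[0.3,0,8.8],"twist":0,"gripper":70},{"offset":[0.3,0,8.8],"twist":0,"gripper":70},{"offset":[0.3,0,8.8],"twist":0,"gripper":0},{"offset":[0.3,0,8.8],"twist":0,"gripper":0},{"offset":[0.3,0,8.8],"twist":0,"gripper":0},{"offset":[0.3,0,8.8],"twist":0,"gripper":0},{"offset":[0.3,0,8.8],"twist":0,"gripper":0},{"offset":[0.3,0,8.8],"twist":0,"gripper":0}]' --grip_force 20

```text
time_s: 3.52
ee_pos: [0.5631, 0.1864, 0.0647]
tool_rot: [0.002, 0.507, 0.862, 0.001]
force: [-0.2, -0.2, 6.3]
finger_gap: 0.0192
gripper_force: 21.2
```

Run:
```python
from h import *
f=np.load("w1.npz");print("piv",ray(f,(316.5,81.5),.03))
s,p,R=pose();print(s["finger_gap"],s["gripper_force"],s["force"],p)
ph=np.degrees(np.arctan2(R[1,0],R[0,0]))
d=p[:2]-PIV;r=np.linalg.norm(d);t0=np.degrees(np.arctan2(-d@EX,-d@EY));print(r,t0)
for t in np.append(np.arange(t0+8,90,8),90):
    a=np.radians(t);w=PIV+.085*(-EY*np.cos(a)-EX*np.sin(a))
    print(np.round(100*R.T@np.append(w-p[:2],0),1)[:2],round(t-t0,0))
```

```text
piv [0.52035372 0.25915996 0.03      ]
0.019245674340607977 21.21946156024933 [-0.17630191 -0.24280758  6.3368136 ] [0.56309177 0.18641842 0.06472388]
0.08354368522395106 -25.13501599678442
[-0.1 -1.2] 8.0
[ 0.1 -2.3] 16.0
[ 0.5 -3.5] 24.0
[ 1.1 -4.5] 32.0
[ 1.7 -5.5] 40.0
[ 2.5 -6.4] 48.0
[ 3.5 -7.1] 56.0
[ 4.5 -7.7] 64.0
[ 5.6 -8.2] 72.0
[ 6.7 -8.5] 80.0
[ 7.9 -8.6] 88.0
[ 9.1 -8.6] 96.0
[10.3 -8.4] 104.0
[11.4 -8.1] 112.0
[11.8 -7.9] 115.0
```

Request:
jog_arm --targets '[{"offset":[0,0,-0.4],"twist":0,"gripper":0},{"offset":[-0.1,-1.2,-0.4],"twist":8,"gripper":0},{"offset":[0.1,-2.3,-0.4],"twist":16,"gripper":0},{"offset":[0.5,-3.5,-0.4],"twist":24,"gripper":0},{"offset":[1.1,-4.5,-0.4],"twist":32,"gripper":0},{"offset":[1.7,-5.5,-0.4],"twist":40,"gripper":0},{"offset":[2.5,-6.4,-0.4],"twist":48,"gripper":0},{"offset":[3.5,-7.1,-0.4],"twist":56,"gripper":0},{"offset":[4.5,-7.7,-0.4],"twist":64,"gripper":0},{"offset":[5.6,-8.2,-0.4],"twist":72,"gripper":0},{"offset":[6.7,-8.5,-0.4],"twist":80,"gripper":0},{"offset":[7.9,-8.6,-0.4],"twist":88,"gripper":0},{"offset":[9.1,-8.6,-0.4],"twist":96,"gripper":0},{"offset":[10.3,-8.4,-0.4],"twist":104,"gripper":0},{"offset":[11.4,-8.1,-0.4],"twist":112,"gripper":0},{"offset":[11.8,-7.9,-0.4],"twist":115,"gripper":0},{"offset":[11.8,-7.9,-0.4],"twist":115,"gripper":0},{"offset":[11.8,-7.9,-0.4],"twist":115,"gripper":0}]'

```text
time_s: 5.78
ee_pos: [0.4361, 0.2515, 0.0652]
tool_rot: [-0.001, 0.999, 0.035, 0.002]
force: [7.9, 4.1, -16.4]
finger_gap: 0.0191
gripper_force: 20.8
```

```bash
cat > ang.py <<'E'
from h import *
from plant import optics
import sys
f=optics.grab_frame("top");im=f["frame"];np.savez("t.npz",**f)
h=cv2.cvtColor(im,cv2.COLOR_RGB2HSV)
m=(((h[...,0]<6)|(h[...,0]>174))&(h[...,1]>150)&(h[...,2]>70)).astype(np.uint8);m[:,:195]=0;m[:,310:]=0;m[:220]=0;m[310:]=0
n,_,st,c=cv2.connectedComponentsWithStats(m)
for i in range(1,n):
    if st[i,4]>8:
        d=ray(f,c[i],.066)[:2]-PIV;print(st[i],np.linalg.norm(d),np.degrees(np.arctan2(-d@EX,-d@EY)))
s,p,R=pose();d=p[:2]-PIV;print("tcp",p,np.linalg.norm(d),np.degrees(np.arctan2(-d@EX,-d@EY)),s["force"],s["gripper_force"],s["finger_gap"])
E
python3 ang.py
```

```text
tcp [0.43609374 0.25145879 0.06528505] 0.08541376518223039 90.09673725486464 [  8.43058796   4.19450702 -15.41931824] 20.80733746290207 0.019204321319393175
```

Request:
jog_arm --targets '[{"offset":[0,0,0],"twist":0,"gripper":60},{"offset":[0,0,0],"twist":0,"gripper":60},{"offset":[0,0,0],"twist":0,"gripper":60},{"offset":[0,0,0],"twist":0,"gripper":60},{"offset":[0,0,-5],"twist":0,"gripper":100},{"offset":[0,0,-10],"twist":0,"gripper":100},{"offset":[0,0,-15],"twist":0,"gripper":100},{"offset":[5,8,-15],"twist":0,"gripper":100},{"offset":[5,16,-15],"twist":0,"gripper":100},{"offset":[5,24,-15],"twist":0,"gripper":100},{"offset":[5,24,-15],"twist":0,"gripper":100},{"offset":[5,24,-15],"twist":0,"gripper":100},{"offset":[5,24,-15],"twist":0,"gripper":100}]'

```text
time_s: 7.45
ee_pos: [0.5015, 0.015, 0.2163]
tool_rot: [-0.0, 0.999, 0.034, -0.0]
force: [0.7, 0.3, -0.5]
finger_gap: 0.0854
gripper_force: 0.0
```

```bash
python3 ang.py; python3 -c "
from h import *
go(.5136,-.3726,.16,87.4)
f=np.load('t.npz');cv2.imwrite('pics/t2.png',cv2.resize(f['frame'][205:315,190:310],None,fx=5,fy=5,interpolation=cv2.INTER_CUBIC)[:,:,::-1])"
```

```text
[215 294   9   8  50] 0.08435240564069192 89.02527306977744
tcp [0.50138912 0.01576864 0.21623149] 0.24373780708704443 9.622113505060254 [ 0.03096462  0.36072636 -0.22059363] 0.0 0.08532828750065806
offset cm [-1.51 38.83  5.6 ] twist -83.38 | phi 4.02 pos [0.5014 0.0158 0.2162] F [ 0.   0.4 -0.2]
```

View pics/t2.png

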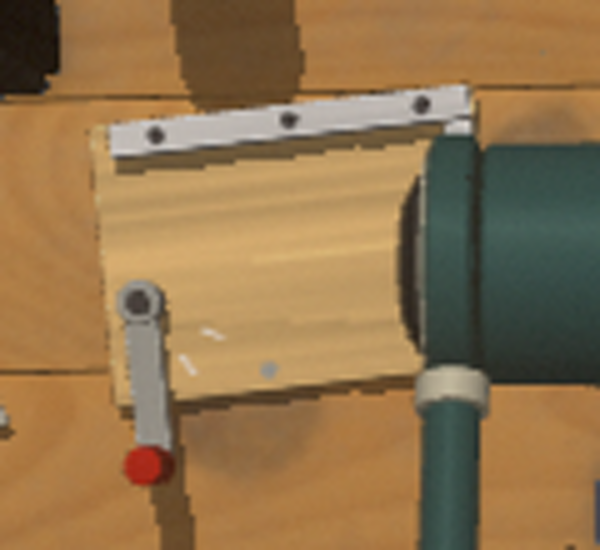

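The crop shows the steel arm covering the yellow line, hub (140,300) and knob (148,466), at about 89–90°. Next is the off-cut.

Request:
jog_arm --targets '[{"offset":[-1.5,38.8,0],"twist":-83.4,"gripper":100},{"offset":[-1.5,38.8,0],"twist":-83.4,"gripper":100},{"offset":[-1.5,38.8,0],"twist":-83.4,"gripper":100},{"offset":[-1.5,38.8,0],"twist":-83.4,"gripper":100},{"offset":[-1.5,38.8,0],"twist":-83.4,"gripper":100},{"offset":[-1.5,38.8,0],"twist":-83.4,"gripper":100},{"offset":[-1.5,38.8,0],"twist":-83.4,"gripper":100},{"offset":[-1.5,38.8,0],"twist":-83.4,"gripper":100},{"offset":[-1.5,38.8,0],"twist":-83.4,"gripper":100},{"offset":[-1.5,38.8,0],"twist":-83.4,"gripper":100},{"offset":[-1.5,38.8,0],"twist":-83.4,"gripper":100}]'

```text
time_s: 8.88
ee_pos: [0.5143, -0.3719, 0.2164]
tool_rot: [-0.0, 0.723, 0.691, 0.0]
force: [0.5, -0.6, -0.4]
finger_gap: 0.0853
gripper_force: 0.0
```

Run:
```python
from h import *
from plant import optics
f=optics.grab_frame("wrist");im=f["frame"];np.savez("w2.npz",**f)
cv2.imwrite("pics/w2.png",im[:,:,::-1])
for y in(.07,-.07):
  for x in(.031,-.031):
    a=np.radians(-2.6);print(proj(f,[.5136+x*np.cos(a)-y*np.sin(a),-.3726+x*np.sin(a)+y*np.cos(a),.038]))
go(.5136,-.3726,.05,87.4)
```

```text
[361.17551419 112.34164844]
[268.63346433 112.29538898]
[354.80380189 300.08280025]
[274.89423536 300.0652742 ]
offset cm [-0.05 -0.06 16.64] twist 0.02 | phi 87.42 pos [ 0.5142 -0.3721  0.2164] F [ 1.  -0.1 -0.5]
```

View pics/w2.png

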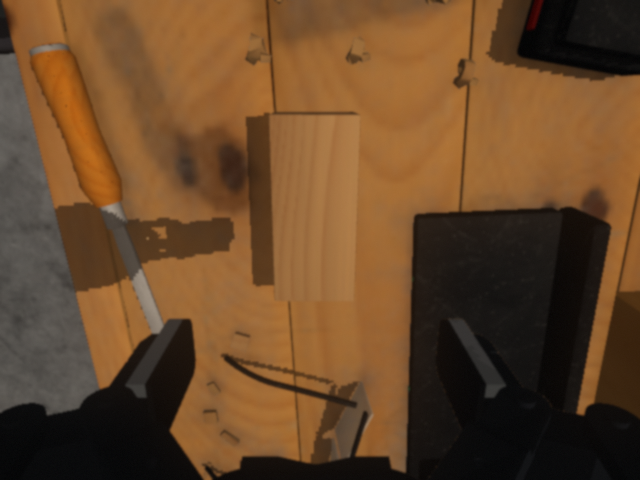

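The corners appear at (270,113), (359,113), (355,300) and (274,300), as predicted. The tray at (414,215) is close on the right, so I approach with a narrower opening.

Request:
jog_arm --targets '[{"offset":[0,-0.05,6],"twist":0,"gripper":87},{"offset":[0,-0.05,12],"twist":0,"gripper":87},{"offset":[0,-0.05,14],"twist":0,"gripper":87},{"offset":[0,-0.05,15.5],"twist":0,"gripper":87},{"offset":[0,-0.05,16.6],"twist":0,"gripper":87},{"offset":[0,-0.05,16.6],"twist":0,"gripper":87},{"offset":[0,-0.05,16.6],"twist":0,"gripper":40},{"offset":[0,-0.05,16.6],"twist":0,"gripper":40},{"offset":[0,-0.05,16.6],"twist":0,"gripper":40},{"offset":[0,-0.05,16.6],"twist":0,"gripper":40},{"offset":[0,-0.05,16.6],"twist":0,"gripper":40}]' --grip_force 60

```text
time_s: 10.3
ee_pos: [0.5147, -0.3742, 0.0525]
tool_rot: [0.002, 0.723, 0.691, 0.0]
force: [0.3, 0.3, 6.6]
finger_gap: 0.0598
gripper_force: 65.6
```

```bash
python3 -c "
from h import *
w=O+.014*EX-.003*EY;print(w)
go(w[0],w[1]-.0016,.25,94.9)"
```

```text
[0.56490695 0.17692168]
offset cm [ 55.07   2.6  -19.87] twist -7.48 | phi 87.42 pos [ 0.5147 -0.3742  0.0525] F [0.3 0.3 6.6]
```

Request:
jog_arm --targets '[{"offset":[0,0,-3],"twist":0,"gripper":40},{"offset":[0,0,-7],"twist":0,"gripper":40},{"offset":[0,0,-12],"twist":0,"gripper":40},{"offset":[0,0,-18],"twist":0,"gripper":40},{"offset":[5,0.3,-20],"twist":-1,"gripper":40},{"offset":[10,0.5,-20],"twist":-2,"gripper":40},{"offset":[15,0.7,-20],"twist":-2.5,"gripper":40},{"offset":[20,1,-20],"twist":-3,"gripper":40},{"offset":[25,1.2,-20],"twist":-4,"gripper":40},{"offset":[30,1.4,-20],"twist":-5,"gripper":40},{"offset":[35,1.7,-20],"twist":-6,"gripper":40},{"offset":[40,2,-20],"twist":-7,"gripper":40},{"offset":[45,2.2,-20],"twist":-7.5,"gripper":40},{"offset":[50,2.4,-20],"twist":-7.5,"gripper":40},{"offset":[53,2.5,-20],"twist":-7.5,"gripper":40},{"offset":[55,2.6,-20],"twist":-7.5,"gripper":40},{"offset":[55,2.6,-20],"twist":-7.5,"gripper":40},{"offset":[55,2.6,-20],"twist":-7.5,"gripper":40}]'

```text
time_s: 12.55
ee_pos: [0.564, 0.1743, 0.2501]
tool_rot: [0.0, 0.676, 0.737, -0.0]
force: [0.4, -0.5, -2.9]
finger_gap: 0.0597
gripper_force: 65.6
```

Run:
```python
from h import *
from plant import optics
s,p,R=pose();print(p,s["force"],s["finger_gap"],s["gripper_force"])
a=[]
f=optics.grab_frame("scene");np.savez("s3.npz",**f);u=proj(f,p);print("tcp px",u, "below30",proj(f,p-[0,0,.03]))
x0,y0=int(u[0])-50,int(u[1])-40;print(x0,y0)
a=cv2.resize(f["frame"][y0:y0+90,x0:x0+120],None,fx=5,fy=5,interpolation=cv2.INTER_CUBIC)
f=optics.grab_frame("wrist");np.savez("w3.npz",**f)
b=cv2.resize(f["frame"],(600,450))
cv2.imwrite("pics/s3.png",a[:,:,::-1]);cv2.imwrite("pics/w3.png",b[:,:,::-1])
```

```text
[0.56397194 0.17427751 0.25007062] [ 0.39429008 -0.4832261  -2.88428703] 0.0596700097407357 65.64542412757874
tcp px [286.71595691 184.16596115] below30 [286.905639   196.78329181]
236 144
```

View pics/s3.png

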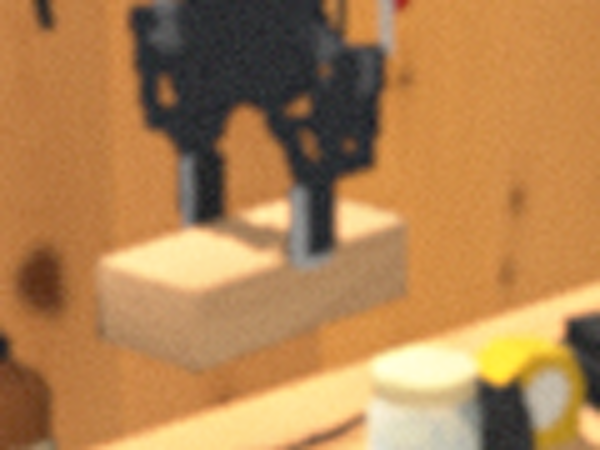

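The gripper holds the block level; the near fingertip ends at crop (312,264), only a little below the block's top edge. I'll check its height by projection.

Run:
```python
from h import *
f=np.load("s3.npz");p=np.array([.5640,.1743])
c=lambda q:np.round((proj(f,q)-[236,144])*5,0)
for t in(.15,.02,.025,.03):
  for d in (.031,.045):
    print(t,d,[c(np.append(p-d*EX+s*EY,.25-t)) for s in(.011,-.011)])
print("block top corners",[c(np.append(p+x*EX+(y+.0016)*EY,.2355)) for x in(-.031,.031) for y in(.07,-.07)])
print("bottom",[c(np.append(p+x*EX+(y+.0016)*EY,.1975)) for x in(-.031,) for y in(.07,-.07)])
```

```text
0.15 0.031 [array([290., 530.]), array([322., 515.])]
0.15 0.045 [array([312., 538.]), array([344., 524.])]
0.02 0.031 [array([287., 264.]), array([321., 252.])]
0.02 0.045 [array([310., 271.]), array([344., 259.])]
0.025 0.031 [array([287., 275.]), array([321., 263.])]
0.025 0.045 [array([310., 282.]), array([344., 270.])]
0.03 0.031 [array([287., 285.]), array([321., 273.])]
0.03 0.045 [array([310., 292.]), array([344., 280.])]
block top corners [array([190., 285.]), array([405., 212.]), array([ 91., 254.]), array([307., 185.])]
bottom [array([192., 368.]), array([404., 289.])]
```

Overlap is only about 3 mm, so I'll set it down in the jig clear of the fences and regrip lower.

Request:
jog_arm --targets '[{"offset":[0,0,5],"twist":0,"gripper":40},{"offset":[0,0,10],"twist":0,"gripper":40},{"offset":[0,0,14],"twist":0,"gripper":40},{"offset":[0,0,16.5],"twist":0,"gripper":40},{"offset":[0,0,17.7],"twist":0,"gripper":40},{"offset":[0,0,18.2],"twist":0,"gripper":40},{"offset":[0,0,18.5],"twist":0,"gripper":40},{"offset":[0,0,18.6],"twist":0,"gripper":40},{"offset":[0,0,18.6],"twist":0,"gripper":40}]'

```text
time_s: 13.78
ee_pos: [0.5647, 0.1754, 0.0652]
tool_rot: [0.0, 0.676, 0.737, 0.001]
force: [0.3, 0.2, -2.6]
finger_gap: 0.0595
gripper_force: 65.6
```

Request:
jog_arm --targets '[{"offset":[0,0,0.15],"twist":0,"gripper":40},{"offset":[0,0,0.15],"twist":0,"gripper":40},{"offset":[0,0,0.15],"twist":0,"gripper":40}]'

```text
time_s: 14.15
ee_pos: [0.5648, 0.1754, 0.0645]
tool_rot: [0.0, 0.676, 0.737, 0.001]
force: [-2.7, -0.9, 5.2]
finger_gap: 0.0599
gripper_force: 66.5
```

Request:
jog_arm --targets '[{"offset":[0,0,0],"twist":0,"gripper":87},{"offset":[0,0,0],"twist":0,"gripper":87},{"offset":[0,0,0],"twist":0,"gripper":87},{"offset":[0,0,0.6],"twist":0,"gripper":87},{"offset":[0,0,1.2],"twist":0,"gripper":87},{"offset":[0,0,1.2],"twist":0,"gripper":87},{"offset":[0,0,1.2],"twist":0,"gripper":87}]'

```text
time_s: 15.02
ee_pos: [0.564, 0.1752, 0.0505]
tool_rot: [-0.0, 0.676, 0.737, -0.0]
force: [-0.7, -0.1, -0.7]
finger_gap: 0.0745
gripper_force: 0.0
```

Run:
```python
from h import *
from plant import optics
s,p,R=pose();print(p,s["force"],s["finger_gap"])
f=optics.grab_frame("wrist");np.savez("w4.npz",**f)
cv2.imwrite("pics/w4.png",f["frame"][:,:,::-1])
for n in((.0128,-.0038),):
  c=O+n[0]*EX+n[1]*EY
  print([np.round(proj(f,np.append(c+x*EX+y*EY,.05))) for x in(-.031,.031) for y in(.07,-.07)])
```

```text
[0.56397768 0.17517216 0.05051735] [-0.72380686 -0.13050282 -0.65081334] 0.07446645545688771
[array([203., 136.]), array([235., 515.]), array([431., 136.]), array([399., 515.])]
```

View pics/w4.png

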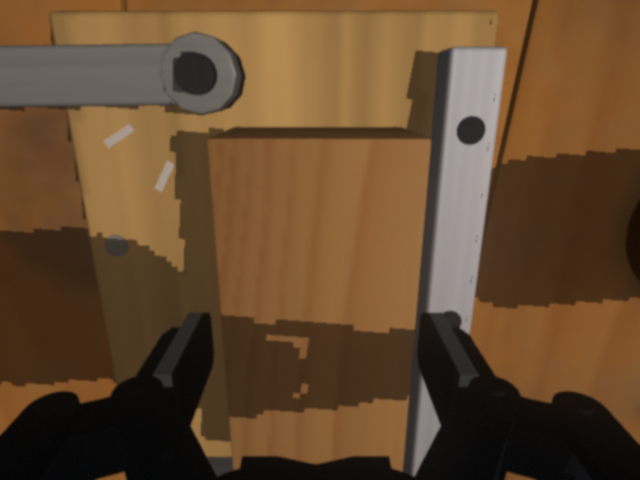

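The wrist view shows the off-cut flat at (210–430, 136), parallel to the long fence, with the steel arm square at (0–230, 75). Regrip low, then approach the fences.

Request:
jog_arm --targets '[{"offset":[0,0,0],"twist":0,"gripper":40},{"offset":[0,0,0],"twist":0,"gripper":40},{"offset":[0,0,0],"twist":0,"gripper":40},{"offset":[0,0,0],"twist":0,"gripper":40},{"offset":[0,0,0],"twist":0,"gripper":40},{"offset":[0,0,-0.1],"twist":0,"gripper":40},{"offset":[-0.3,0.3,-0.15],"twist":0,"gripper":40},{"offset":[-0.6,0.6,-0.15],"twist":0,"gripper":40},{"offset":[-0.8,0.8,-0.15],"twist":0,"gripper":40},{"offset":[-0.8,0.8,-0.15],"twist":0,"gripper":40}]' --grip_force 80

```text
time_s: 16.32
ee_pos: [0.5727, 0.1674, 0.0518]
tool_rot: [-0.0, 0.676, 0.737, -0.0]
force: [0.1, -0.1, -2.0]
finger_gap: 0.06
gripper_force: 88.3
```

```bash
cat > st.py <<'E'
from h import *
s,p,R=pose();F=np.array(s["force"]);d=p[:2]-O
print("jig tcp mm",1e3*np.array([d@EX,d@EY]),"z",p[2],"F jig",F[:2]@EX,F[:2]@EY,F[2],"phi",np.degrees(np.arctan2(R[1,0],R[0,0])),"tq",np.round(s["torque"],2),"gap",s["finger_gap"],s["gripper_force"],s["time_s"])
E
python3 st.py
```

```text
jig tcp mm [ 20.93733692 -13.13000627] z 0.051787866326044776 F jig 0.10441408550551524 -0.08060255334901145 -2.001243902745816 phi 94.89019090366497 tq [ 0.01 -0.02  0.01] gap 0.06001104069961888 88.26477885246277 16.325
```

Request:
jog_arm --targets '[{"offset":[0,0,0.1],"twist":0,"gripper":40},{"offset":[-0.2,0.2,0.1],"twist":0,"gripper":40},{"offset":[-0.4,0.4,0.1],"twist":0,"gripper":40},{"offset":[-0.5,0.5,0.1],"twist":0,"gripper":40},{"offset":[-0.5,0.5,0.1],"twist":0,"gripper":40},{"offset":[-0.5,0.5,0.1],"twist":0,"gripper":40}]'

```text
time_s: 17.08
ee_pos: [0.5753, 0.166, 0.0517]
tool_rot: [-0.003, 0.676, 0.737, -0.001]
force: [-11.7, 9.9, 9.6]
finger_gap: 0.0607
gripper_force: 89.7
```

```bash
python3 st.py
```

```text
jig tcp mm [ 23.38087059 -14.81435159] z 0.05172169713691381 F jig -10.76960979390449 10.823206237159377 9.58134061557682 phi 94.9553045174189 tq [1.44 1.66 0.45] gap 0.060703157717189954 89.68229413032532 17.075
```

Request:
jog_arm --targets '[{"offset":[-0.05,0.05,-0.1],"twist":0,"gripper":40},{"offset":[-0.15,0.15,-0.2],"twist":0,"gripper":40},{"offset":[-0.2,0.2,-0.2],"twist":0,"gripper":40},{"offset":[-0.2,0.2,-0.2],"twist":0,"gripper":40},{"offset":[-0.2,0.2,-0.2],"twist":0,"gripper":40}]'

```text
time_s: 17.7
ee_pos: [0.5754, 0.1659, 0.0519]
tool_rot: [-0.005, 0.676, 0.737, -0.001]
force: [-12.9, 18.2, 3.3]
finger_gap: 0.0599
gripper_force: 88.8
```

```bash
python3 st.py; python3 ang.py; python3 -c "
from h import *
from plant import optics
f=optics.grab_frame('top')['frame'][205:315,190:310]
w=optics.grab_frame('wrist')['frame']
a=cv2.resize(f,(393,360),interpolation=cv2.INTER_CUBIC);b=cv2.resize(w[:432],(400,360)) if 0 else cv2.resize(w,(400,360))
cv2.imwrite('pics/end.png',np.hstack([a,b])[:,:,::-1])"
```

```text
jig tcp mm [ 23.48528091 -14.91723037] z 0.0518890851875478 F jig -11.261196369133062 19.238826786452012 3.284622835893637 phi 94.93745728106946 tq [2.62 1.84 0.57] gap 0.059910850339731536 88.84672164916992 17.7
tcp [0.57540147 0.16589081 0.05191903] 0.10747718380141914 -25.325343259085777 [-12.45056537  17.91230738   3.65975875] 88.84491205215454 0.060029030348147036
```

View pics/end.png

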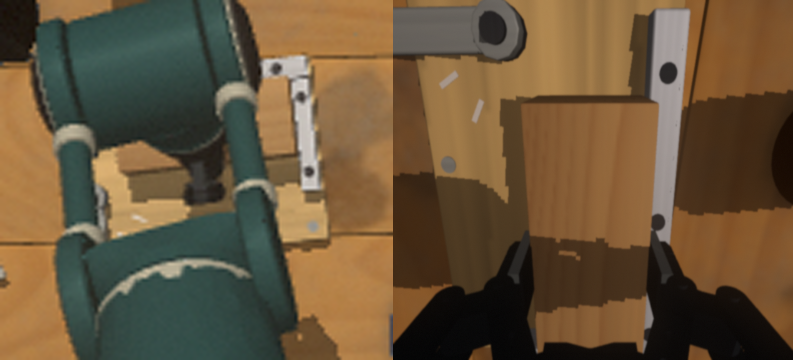

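The final view shows the block against the long fence, arm still square. The push toward the short fence is a bit high, so I'll balance it.

Request:
jog_arm --targets '[{"offset":[0.12,0.08,0.1],"twist":0,"gripper":40},{"offset":[0.12,0.08,0.1],"twist":0,"gripper":40},{"offset":[0.12,0.08,0.1],"twist":0,"gripper":40},{"offset":[0.12,0.08,0.1],"twist":0,"gripper":40}]'

```text
time_s: 18.35
ee_pos: [0.5755, 0.166, 0.0519]
tool_rot: [-0.005, 0.676, 0.737, -0.003]
force: [-17.4, 12.2, 10.9]
finger_gap: 0.0603
gripper_force: 89.9
```

```bash
python3 st.py; python3 -c "
from h import *
s,p,R=pose();print(np.degrees([R[:2,2]@EX,R[:2,2]@EY]))"
```

```text
jig tcp mm [ 23.56853817 -14.84143514] z 0.05189554843058938 F jig -16.31876934118724 13.638977304477088 10.882856521545499 phi 94.94715545461911 tq [1.9  2.42 0.47] gap 0.06028021400622906 89.88747954368591 18.35
[-0.61463982  0.24300631]
```

Request:
jog_arm --targets '[{"offset":[0,-0.05,-0.03],"twist":0,"gripper":40},{"offset":[0,-0.05,-0.03],"twist":0,"gripper":40},{"offset":[0,-0.05,-0.03],"twist":0,"gripper":40},{"offset":[0,-0.05,-0.03],"twist":0,"gripper":40}]'

```text
time_s: 18.85
ee_pos: [0.5754, 0.1659, 0.0519]
tool_rot: [-0.005, 0.676, 0.737, -0.002]
force: [-14.2, 13.3, 8.8]
finger_gap: 0.0601
gripper_force: 89.6
```

```bash
python3 st.py; python3 -c "
from h import *
s,p,R=pose();print(np.degrees([R[:2,2]@EX,R[:2,2]@EY]))"
```

```text
jig tcp mm [ 23.52104328 -14.87765321] z 0.05189335542351723 F jig -13.011102312853398 14.452038566936421 8.786462061881716 phi 94.94580846249717 tq [1.93 2.22 0.53] gap 0.060060726696789336 89.56454157829285 18.85
[-0.56143988  0.24518539]
```

Both fences are pressed with 13–14 N, the block is flat and square, and the position matches the seated pose.

```bash
python3 -c "
from plant import workorder
print(workorder.finish_job())"
```

```text
the job is handed in; nothing more can be done
None
```

The steel arm stands on the yellow mark (measured 89–90°), and I handed the job in with the off-cut laid in the corner, still gripped and pressed against the long fence (about 13 N) and the short fence (about 14 N); I saw no contact with the sanding block, mug, jar or tape measure, but did not re-check their positions.

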